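Meter vials from a hopper bin into a pan

TASK

Draw the bin of vials out from under the instrument riser without spilling any, stand it on the open bench well clear of the riser and let go; then take it afresh, best by the upright tab at its back, and tip it over the round steel pan only until some vials roll out, keeping it tipped and still for half a second once at least two lie in the pan. Then stand the bin upright on the open bench, well clear of the riser, and let go: at least two of the six vials must be in the pan, at least two still in the bin, and none anywhere else. Do not push the beaker, the tip box or the bottle away or over.

Things in the scene. Friction and masses are not known exactly. Their poses are not given: they have to be found in the camera images.
- bin: White plastic hopper bin, open at the top, 0.2 to 0.33 kg empty. Origin: on its underside; x from the back to the pouring front, z up. Outer width (y) 70 mm, inner 64, walls and floor 3 mm. Floor from x = -49 to 40 mm. Upright side walls there, 60 mm high, can be gripped across the width from above. Starts upright on the bench, tab end under the riser, front end out. It slides on the bench.
- bin_tab (a point): Middle of the top edge of the bin's upright handle tab, which is at its back, 55 mm behind the bin's origin and 130 mm above its underside. Axes as the bin. The tab is a flat plate 12 mm thick (x) and 50 mm wide (y); its upper 55 mm stand free above the back wall.
- bin_lip (a point): Middle of the bin's pouring lip, 81 mm in front of its origin, 34 mm above its underside. Axes as the bin. The front rises from the floor at 65 degrees to 20 mm, then at 25 degrees to this lip. Tip by turning this end downward (about y): tipped slowly, the upper two vials roll out at 27 to 37 degrees of tilt, two more at 55 to 60, all by about 70.
- pan: Round straight-sided steel pan fixed to the bench, 210 mm across, 45 mm high, wall and floor 5 mm. Origin: centre of its underside.
- bin_mid (a point): Point in the middle of the bin's inside, 28 mm above its underside. Axes as the bin. A vial counts as in the bin with its centre within 45 mm of this point (every vial lying inside is).
- riser: White instrument riser fixed to the bench: a shelf 160 mm deep (x), 260 mm wide (y), underside 160 mm above the bench, on side panels at y = -125 and 125 mm; a meter on it reaches 240 mm. Origin: on the bench under its centre. Its front, where the bin sticks out, faces its own -x. The bin is well clear with its tab 50 mm or more in front of the front edge.
- riser_edge (a point): Middle of the lower front edge of the riser's shelf, 80 mm in front of its origin, 160 mm above the bench.
- vial0: Capped amber vial, 22 mm in diameter, 60 mm long, 20 to 33 g, slippery and easily rolling. Origin: its centre; its own axis is y. Starts lying crosswise in the bin, one of four on the floor.
- vial1: Capped amber vial, 22 mm in diameter, 60 mm long, 20 to 33 g, slippery and easily rolling. Origin: its centre; its own axis is y. Starts lying crosswise in the bin, one of four on the floor.
- vial2: Capped amber vial, 22 mm in diameter, 60 mm long, 20 to 33 g, slippery and easily rolling. Origin: its centre; its own axis is y. Starts lying crosswise in the bin, one of four on the floor.
- vial3: Capped amber vial, 22 mm in diameter, 60 mm long, 20 to 33 g, slippery and easily rolling. Origin: its centre; its own axis is y. Starts lying crosswise in the bin, one of four on the floor.
- vial4: Capped amber vial, 22 mm in diameter, 60 mm long, 20 to 33 g, slippery and easily rolling. Origin: its centre; its own axis is y. Starts lying crosswise in the bin, one of two on top of the others.
- vial5: Capped amber vial, 22 mm in diameter, 60 mm long, 20 to 33 g, slippery and easily rolling. Origin: its centre; its own axis is y. Starts lying crosswise in the bin, one of two on top of the others.
- beaker: Bystander: empty glass beaker, 72 mm across, 95 mm high. Origin: centre of the underside.
- tip_box: Bystander: tip box, 85 mm (x) by 120 mm (y), 62 mm high. Origin: centre of the underside.
- reagent: Bystander: reagent bottle, 56 mm across, 120 mm high. Origin: centre of the underside.
There are look-alikes about, which are no part of the job. Leave any black or red look-alike of the vial4 alone. What is shaped like the vial0 but yellow is not meant.

How it is judged:
On the way, in this order (a step that is already met when the one before it is completed fails the run):
1. the bin has been drawn out and stands let go on the bench, its tab at least 50 mm in front of the riser's front edge, all vials still in it (angle between bin's own z axis and vertical below 0.08 rad and height (world z) of bin between -0.006 and 0.006 m and linear speed of bin below 0.03 m/s and contact force between bin and the fingers below 0.1 N and x of bin_tab in the frame of riser below -0.13 m and distance between each of vial0, vial1, vial2, vial3, vial4, vial5 and bin_mid below 0.045 m), for 0.2 s.
2. the bin is held tipped (more than 17 degrees) and still for 0.4 s with at least two vials in the pan (angle between bin's own z axis and vertical above 0.3 rad and angular speed of bin below 0.3 rad/s and ((horizontal distance between vial1 and pan below 0.1 m and height (world z) of vial1 below 0.045 m) or (horizontal distance between vial2 and pan below 0.1 m and height (world z) of vial2 below 0.045 m) or (horizontal distance between vial3 and pan below 0.1 m and height (world z) of vial3 below 0.045 m) or (horizontal distance between vial4 and pan below 0.1 m and height (world z) of vial4 below 0.045 m) or (horizontal distance between vial5 and pan below 0.1 m and height (world z) of vial5 below 0.045 m)) and ((horizontal distance between vial0 and pan below 0.1 m and height (world z) of vial0 below 0.045 m) or (horizontal distance between vial2 and pan below 0.1 m and height (world z) of vial2 below 0.045 m) or (horizontal distance between vial3 and pan below 0.1 m and height (world z) of vial3 below 0.045 m) or (horizontal distance between vial4 and pan below 0.1 m and height (world z) of vial4 below 0.045 m) or (horizontal distance between vial5 and pan below 0.1 m and height (world z) of vial5 below 0.045 m)) and ((horizontal distance between vial0 and pan below 0.1 m and height (world z) of vial0 below 0.045 m) or (horizontal distance between vial1 and pan below 0.1 m and height (world z) of vial1 below 0.045 m) or (horizontal distance between vial3 and pan below 0.1 m and height (world z) of vial3 below 0.045 m) or (horizontal distance between vial4 and pan below 0.1 m and height (world z) of vial4 below 0.045 m) or (horizontal distance between vial5 and pan below 0.1 m and height (world z) of vial5 below 0.045 m)) and ((horizontal distance between vial0 and pan below 0.1 m and height (world z) of vial0 below 0.045 m) or (horizontal distance between vial1 and pan below 0.1 m and height (world z) of vial1 below 0.045 m) or (horizontal distance between vial2 and pan below 0.1 m and height (world z) of vial2 below 0.045 m) or (horizontal distance between vial4 and pan below 0.1 m and height (world z) of vial4 below 0.045 m) or (horizontal distance between vial5 and pan below 0.1 m and height (world z) of vial5 below 0.045 m)) and ((horizontal distance between vial0 and pan below 0.1 m and height (world z) of vial0 below 0.045 m) or (horizontal distance between vial1 and pan below 0.1 m and height (world z) of vial1 below 0.045 m) or (horizontal distance between vial2 and pan below 0.1 m and height (world z) of vial2 below 0.045 m) or (horizontal distance between vial3 and pan below 0.1 m and height (world z) of vial3 below 0.045 m) or (horizontal distance between vial5 and pan below 0.1 m and height (world z) of vial5 below 0.045 m)) and ((horizontal distance between vial0 and pan below 0.1 m and height (world z) of vial0 below 0.045 m) or (horizontal distance between vial1 and pan below 0.1 m and height (world z) of vial1 below 0.045 m) or (horizontal distance between vial2 and pan below 0.1 m and height (world z) of vial2 below 0.045 m) or (horizontal distance between vial3 and pan below 0.1 m and height (world z) of vial3 below 0.045 m) or (horizontal distance between vial4 and pan below 0.1 m and height (world z) of vial4 below 0.045 m))), for 0.4 s.
At the end, for the whole second after the job is handed in: The bin stands upright (within 4.5 degrees), at rest and let go, flat on the bench, its tab at least 50 mm in front of the riser's front edge; at least two vials lie inside the pan, at least two inside the bin, none anywhere else, all at rest (angle between bin's own z axis and vertical below 0.08 rad and height (world z) of bin between -0.006 and 0.006 m and linear speed of each of bin, vial0, vial1, vial2, vial3, vial4, vial5 below 0.03 m/s and contact force between bin and the fingers below 0.1 N and x of bin_tab in the frame of riser below -0.13 m and horizontal distance between any of vial1, vial2, vial3, vial4, vial5 and pan below 0.1 m and horizontal distance between any of vial0, vial2, vial3, vial4, vial5 and pan below 0.1 m and horizontal distance between any of vial0, vial1, vial3, vial4, vial5 and pan below 0.1 m and horizontal distance between any of vial0, vial1, vial2, vial4, vial5 and pan below 0.1 m and horizontal distance between any of vial0, vial1, vial2, vial3, vial5 and pan below 0.1 m and horizontal distance between any of vial0, vial1, vial2, vial3, vial4 and pan below 0.1 m and horizontal distance between any of vial1, vial2, vial3, vial4, vial5 and pan above 0.1 m and horizontal distance between any of vial0, vial2, vial3, vial4, vial5 and pan above 0.1 m and horizontal distance between any of vial0, vial1, vial3, vial4, vial5 and pan above 0.1 m and horizontal distance between any of vial0, vial1, vial2, vial4, vial5 and pan above 0.1 m and horizontal distance between any of vial0, vial1, vial2, vial3, vial5 and pan above 0.1 m and horizontal distance between any of vial0, vial1, vial2, vial3, vial4 and pan above 0.1 m and ((horizontal distance between vial0 and pan below 0.1 m and height (world z) of vial0 below 0.045 m) or distance between vial0 and bin_mid below 0.045 m) and ((horizontal distance between vial1 and pan below 0.1 m and height (world z) of vial1 below 0.045 m) or distance between vial1 and bin_mid below 0.045 m) and ((horizontal distance between vial2 and pan below 0.1 m and height (world z) of vial2 below 0.045 m) or distance between vial2 and bin_mid below 0.045 m) and ((horizontal distance between vial3 and pan below 0.1 m and height (world z) of vial3 below 0.045 m) or distance between vial3 and bin_mid below 0.045 m) and ((horizontal distance between vial4 and pan below 0.1 m and height (world z) of vial4 below 0.045 m) or distance between vial4 and bin_mid below 0.045 m) and ((horizontal distance between vial5 and pan below 0.1 m and height (world z) of vial5 below 0.045 m) or distance between vial5 and bin_mid below 0.045 m)); the robot touches nothing.
It fails at once if the glass beaker is shifted more than 40 mm or tipped over (distance of beaker from where it was at the start of the episode above 0.04 m or angle between beaker's own z axis and vertical above 0.5 rad).
It fails at once if the box of tips is shifted more than 40 mm or tipped over (distance of tip_box from where it was at the start of the episode above 0.04 m or angle between tip_box's own z axis and vertical above 0.5 rad).
It fails at once if the reagent bottle is shifted more than 40 mm or tipped over (distance of reagent from where it was at the start of the episode above 0.04 m or angle between reagent's own z axis and vertical above 0.5 rad).
It also fails if it takes over 58 s, if anything falls off the work surface, if the arm or the gripper's body presses on something with over 40 N, if the wrist force passes 120 N, or if a joint passes its speed limit or range.

ROBOT

A 7-joint arm with a two-finger parallel gripper is mounted at the origin on the work surface. World frame = base frame: x ahead of the robot, y to its left, z up, the work surface at z = 0. Lengths are in m, angles in rad, forces in N, time in s.
With the tool pointing down it reaches from about 0.35 to 0.9 m from the base axis. Payload 7.2 kg.
Tool frame: the origin (TCP) lies between the finger pads; the fingertips stand 25 mm ahead of it and the grasp point (between the pads) lies 6 mm ahead of it (robot.tips_ahead is the distance from the TCP to the fingertips, in m); z points along the fingers, y is the line along which they close (so a half turn about z gives the same grasp; the last joint's range is limited). The gripper opens to 88 mm and grips with 3 to 60 N. Pads are 20 mm wide; open, the fingers measure 115 mm over their backs; the gripper's body (75 mm by 178 mm) begins 61 mm behind the grasp point.
Start: joints at [1.063, 0.411, -0.013, 1.596, 0.006, 1.134, -0.082], TCP at [0.266, -0.566, 0.248] pointing down, gripper open.
Joint ranges: [-2.95, 2.95], [-0.29, 1.99], [-1.47, 1.44], [0.14, 2.54], [-1.03, 4.17], [0.13, 1.85], [-2.86, 2.86]. Speed limits (rad/s): [2.39, 2.39, 3.01, 3.01, 3.14, 3.14, 3.14].

INTERFACE

Orientations are given as a 3x3 rotation matrix whose columns are the frame's x, y, z axes.
In Python, from bench import robot, eyes gives the robot as it stands. The module is installed in compiled form; this text tells all that it offers.
- The arm moves only by the tool arm_command, never from a script. Its argument "series" is text: rows parted by semicolons, each of 4 numbers parted by spaces: the shift along the tool's x, y, z in cm, then the turn about the tool's z in degrees. A call has 1 to 8 rows; each row shifts and turns the commanded pose from where the row before left it, along the tool's axes as they then stand; what a row does not reach is not made up. A row lasts 1/12 s, in which the tool goes at most 41.7 mm and 7.16 degrees, less where a joint would pass 70% of its speed; a pose out of reach is approached as far as the arm can. A call is refused whole if a number of a shift passes 4.17 or a number of a turn 7.16, either way. A call with a gripper value outside its range is refused whole. "hand" is the opening, from -1 (shut) to 1 (fully open), set as the call begins (left out, the last holds). The fingers move at their own pace and stop on an object; the grip force is fixed at half the most. Time passes only in rows, so rows that do not move let the fingers close. It gives the time, the measured TCP pose, the force, the opening and the grip force at its end, in the units of the state.
- robot.read_state(): the state, without advancing time (a new reading comes with each control period).
- eyes.capture(name): name is "scene" or "top"; returns (picture, depth): 400x640x3 uint8, red, green, blue; 400x640 float32, m along the optical axis (not along the pixel's ray), 0 where there is no reading.
- eyes.camera_info(name): a dict with "vfov" (degrees; the focal length in pixels is half the picture's height over the tangent of half this angle, whatever the lens; pixels are square), "cx", "cy" (the principal point, pixels), "extrinsics" (4x4, takes a point from world to camera coordinates). Camera axes: x right, y down, z forward; pixel columns grow to the right and rows downward; lengths in m; the calibration is good to about 2 mm. A picture is of the moment at which its call begins. camera_info takes no time and is no camera call.
- robot.hand_in(): hands the job in; it is judged then, once.
The state is a dict: "clock": time; "qpos": joint angles; "qvel": joint speeds; "tau": joint torques, N m; "eef_pos": TCP position; "tcp_rot": TCP orientation; "force": force on the tool from outside, world axes, zero at the start; "wrist_torque": the same for the moment, N m; "opening": finger opening in m; "grasp_force": force on a finger pad.
Only numpy, scipy, OpenCV 4.12 (cv2) and the standard library are available. Lean on these libraries where they do the work, as an engineer would, in place of code of your own. Each camera call takes 0.05 s, during which the arm holds its last target. There are 200 camera calls.

## Working session

There is one attempt and no reset: what is moved stays moved. The work goes in short steps, Python scripts to look and compute and a tool call to move; the robot and the scene stay as the last step left them, time stands still between calls to the robot, and variables do not carry over. Pictures are saved under pics/ and viewed, at most 13 in all, crops included, and the job is handed in when it is done.

Besides the shell and the picture viewer there is one more tool, called after ">>>" as name(argument=value, ...) on one line, values as JSON. arm_command: Moves the arm, as the interface text tells. Its arguments: {"type":"object","properties":{"series":{"type":"string"},"hand":{"type":"number"}},"required":["series"]}

```bash
mkdir -p pics; ls
cat > h.py <<'E'
import numpy as np, cv2
from bench import robot, eyes
def cap(n):
    im,d=eyes.capture(n); return im,d
def world(n,d):
    i=eyes.camera_info(n); f=200/np.tan(np.radians(i["vfov"])/2)
    v,u=np.mgrid[:400,:640]
    P=np.stack([(u-i["cx"])/f*d,(v-i["cy"])/f*d,d],-1)
    E=np.linalg.inv(np.array(i["extrinsics"])); W=P@E[:3,:3].T+E[:3,3]
    W[d<=0]=np.nan; return W
E
python3 - <<'E'
from h import *
np.set_printoptions(precision=3,suppress=True)
s=robot.read_state(); print({k:np.round(v,3).tolist() for k,v in s.items()})
ims=[]
for n in("scene","top"):
    i=eyes.camera_info(n); print(n,i)
    im,d=cap(n); np.savez(f"{n}0.npz",im=im,d=d); ims.append(im); cv2.imwrite(f"pics/{n}0.png",im[...,::-1])
E
```

```text
pics
{'clock': 0.0, 'qpos': [1.063, 0.412, -0.013, 1.597, 0.006, 1.134, -0.082], 'qvel': [-0.001, 0.0, -0.0, 0.001, 0.002, 0.0, -0.0], 'tau': [0.0, -58.794, 0.642, -29.108, -0.054, 0.018, 0.0], 'eef_pos': [0.266, -0.565, 0.247], 'tcp_rot': [[0.905, 0.426, -0.001], [0.426, -0.905, 0.001], [-0.0, -0.002, -1.0]], 'force': [-0.086, -0.061, 0.004], 'wrist_torque': [0.052, 0.004, 0.024], 'grasp_force': 0.0, 'opening': 0.088}
scene {'vfov': 42.57013032992975, 'cx': 320.0368735521193, 'cy': 191.1693584643089, 'extrinsics': array([[-0.003,  1.   , -0.013, -0.139],
       [ 0.665, -0.008, -0.747, -0.278],
       [-0.747, -0.011, -0.665,  1.851],
       [ 0.   ,  0.   ,  0.   ,  1.   ]])}
top {'vfov': 42.649281345779066, 'cx': 309.9630592834572, 'cy': 190.27484451636153, 'extrinsics': array([[ 0.02 , -1.   ,  0.006,  0.15 ],
       [-0.987, -0.021, -0.158,  0.592],
       [ 0.159, -0.003, -0.987,  1.287],
       [ 0.   ,  0.   ,  0.   ,  1.   ]])}
```

View pics/scene0.png

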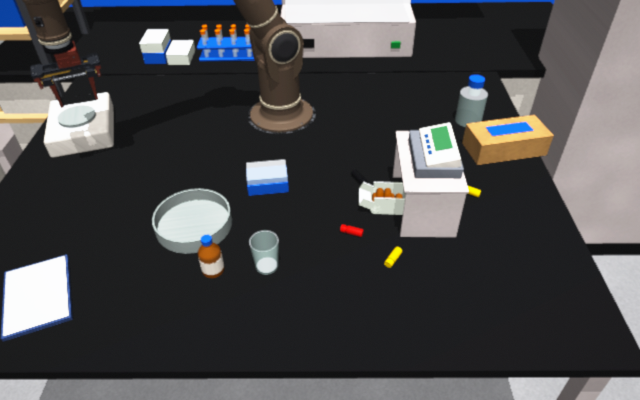

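View pics/top0.png

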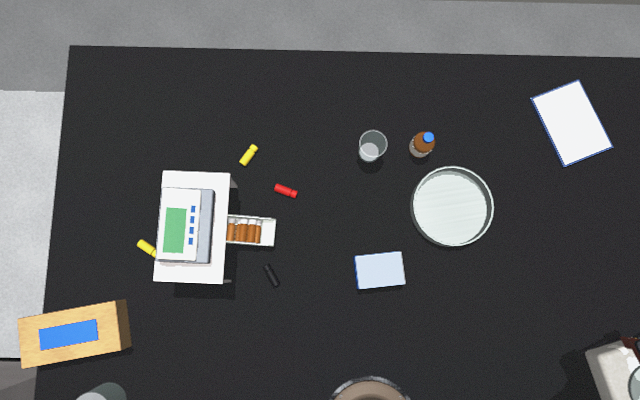

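Run:
```python
from h import *
np.set_printoptions(precision=3,suppress=True)
z=np.load("top0.npz"); im,d=z["im"],z["d"]; W=world("top",d); hs=cv2.cvtColor(im,cv2.COLOR_RGB2HSV)
# height-based blobs
H=np.nan_to_num(W[...,2])
def rep(name,m):
    m=m.astype(np.uint8); n,l,st,c=cv2.connectedComponentsWithStats(m)
    for k in range(1,n):
        if st[k,4]>25:
            p=W[l==k]; p=p[~np.isnan(p[:,0])]
            if len(p)<10: continue
            r=cv2.minAreaRect((p[:,:2]*1000).astype(np.float32))
            print(name,c[k].astype(int),st[k,4],"med",np.median(p,0),"rect",np.round(r[0],0),np.round(r[1],0),round(r[2],1),"z",np.percentile(p[:,2],[5,95]))
rep("above12",H>0.012)
reg=np.zeros_like(H,bool); reg[205:255,222:282]=1
rep("bin>15",(H>0.015)&(H<.1)&reg)
rep("amber",(hs[...,0]<15)&(hs[...,1]>120)&(hs[...,2]>60)&reg)
rep("shelf",(H>0.15)&(H<0.2)); 
V=W[210:252:3,226:280:3]; print((V[...,2]*1000).round())
# precise bin rim & outline
p=W[reg&(H>0.02)&(H<.1)]; print("y range",np.percentile(p[:,1],[0,1,99,100]),"x",np.percentile(p[:,0],[1,99]))
cv2.imwrite("pics/c1.png",cv2.resize(im[150:290,150:310],None,fx=4,fy=4,interpolation=cv2.INTER_CUBIC)[...,::-1])
```

```text
above12 [571 123] 2801 med [ 0.794 -0.548  0.015] rect [ 798. -546.] [209. 152.] 22.7 z [0.012 0.019]
above12 [371 144] 517 med [0.72  0.002 0.065] rect [706.   6.] [70. 70.] 72.4 z [0.016 0.097]
above12 [421 144] 498 med [ 0.709 -0.121  0.082] rect [ 717. -127.] [56. 51.] 49.7 z [0.024 0.121]
above12 [247 154] 170 med [0.686 0.331 0.019] rect [688. 332.] [22. 60.] 54.6 z [0.014 0.024]
above12 [455 205] 1048 med [ 0.561 -0.234  0.04 ] rect [ 557. -208.] [208. 208.] 80.9 z [0.014 0.048]
above12 [199 228] 9174 med [0.475 0.418 0.171] rect [474. 433.] [301. 298.] 47.9 z [0.023 0.231]
above12 [284 190] 173 med [0.591 0.229 0.02 ] rect [592. 229.] [60. 22.] 71.6 z [0.015 0.026]
above12 [378 270] 1631 med [ 0.387 -0.013  0.062] rect [388. -15.] [ 84. 120.] 7.9 z [0.056 0.066]
above12 [270 275] 185 med [0.369 0.26  0.02 ] rect [369. 260.] [59. 21.] 30.8 z [0.014 0.025]
above12 [ 72 333] 5506 med [0.22  0.73  0.081] rect [219. 741.] [120. 245.] 11.4 z [0.052 0.086]
above12 [616 368] 2747 med [ 0.163 -0.583  0.069] rect [ 173. -552.] [198. 168.] 76.4 z [0.023 0.314]
above12 [369 393] 483 med 
[... 1124 characters left out ...]
.  24.  33.  45.  43.  37.  44.  44.  26.  20.  22.  21.
   25.  30.  -1.  -4.]
 [ 22.  25.  20.  22.  40.  45.  42.  36.  41.  41.  26.  21.  20.  24.
   32.  35.  -3.   8.]
 [ 21.  23.  22.  24.  45.  41.  38.  40.  46.  40.  24.  22.  18.  27.
   31.  27.  -2.  nan]
 [ 22.  26.  19.  22.  43.  43.  44.  41.  44.  38.  27.  17.  20.  27.
   30.  34.   6.   0.]
 [ -3.   8.  22.  34.  48.  56.  56.  58.  68.  58.  23.  19.  21.  28.
   31.  32.   1.   2.]
 [  1.   1.   1.   2.   2.   3.  -3.  -1.  -4.  -0.  -3.  -1.   0.  -1.
    1.  31.  -2.   1.]
 [  2.   5.   2.   2.  -0.  -1.   0.  -1.  -2.  -8.   1.   3.   5.   3.
   -1.   1.  -3.   3.]]
y range [0.254 0.255 0.378 0.38 ] x [0.445 0.518]
```

View pics/c1.png

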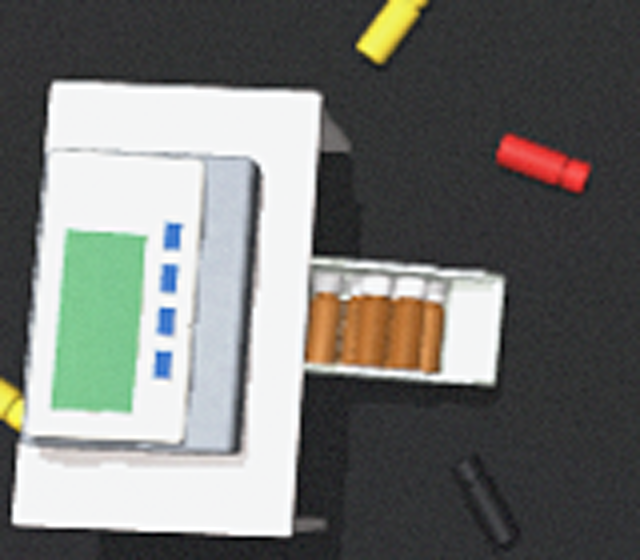

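The crop shows the white bin with amber vials and white caps at crop (310–500, 265–380), which is about top px (249, 230). The vial look-alikes are red (284, 190), black (270, 275), and yellow (247, 154) and (147, 248). White look-alikes to ignore are the pad (571, 123) and the blocks near the left arm. I choose the bin at (249, 230). Its origin is about (0.483, 0.335), its front faces −y, and the pan is centred near (0.557, −0.208).

>>> arm_command(series="0 0 0 -6.8; 0 0 0 -6.8; 0 0 0 -6.8; 0 0 0 -6.8; 0 0 0 -6.8; 0 0 0 -6.8; 0 0 0 -6.8; 0 0 0 -6.8", hand=1)

```text
clock: 0.77
eef_pos: [0.2659, -0.5653, 0.2471]
tcp_rot: [[0.175, 0.985, -0.0], [0.985, -0.175, 0.001], [0.001, -0.001, -1.0]]
force: [-0.4, 0.1, -0.4]
opening: 0.0875
grasp_force: 0.0
```

>>> arm_command(series="0 0 0 -6.8; 2 0.5 0 0; 3.7 0.7 0 0; 3.7 0.7 0 0; 3.7 0.7 0 0; 3.7 0.7 0 0; 3.7 0.7 0 0; 3.7 0.7 0 0")

```text
clock: 1.43
eef_pos: [0.3281, -0.3251, 0.2474]
tcp_rot: [[0.063, 0.998, -0.0], [0.998, -0.063, 0.0], [0.0, -0.0, -1.0]]
force: [-0.0, 0.0, -0.6]
opening: 0.0878
grasp_force: 0.0
```

>>> arm_command(series="3.7 0.7 0 0; 3.7 0.7 0 0; 3.7 0.7 0 0; 3.7 0.7 0 0; 3.7 0.7 0 0; 3.7 0.7 0 0; 3.7 0.7 0 0; 3.7 0.7 0 0")

```text
clock: 2.1
eef_pos: [0.4025, -0.0333, 0.2477]
tcp_rot: [[0.063, 0.998, 0.0], [0.998, -0.063, -0.001], [-0.001, 0.0, -1.0]]
force: [0.1, -0.1, 0.8]
opening: 0.0883
grasp_force: 0.0
```

>>> arm_command(series="3.7 0.6 0 0; 3.7 0.6 0 0; 3.7 0.6 0 0; 3.7 0.6 0 0; 3.7 0.6 0 0; 3.7 0.6 0 0; 3.7 0.6 0 0; 3.7 0.6 0 0")

```text
clock: 2.77
eef_pos: [0.4692, 0.2589, 0.2472]
tcp_rot: [[0.063, 0.998, -0.0], [0.998, -0.063, -0.001], [-0.001, -0.0, -1.0]]
force: [1.4, 0.2, -0.5]
opening: 0.0878
grasp_force: 0.0
```

>>> arm_command(series="2.3 0.6 0 0; 1 0 0 0; 0 0 0 0; 0 0 0 0")

```text
clock: 3.1
eef_pos: [0.4767, 0.2892, 0.2471]
tcp_rot: [[0.062, 0.998, -0.001], [0.998, -0.062, -0.001], [-0.001, -0.001, -1.0]]
force: [0.4, -0.7, -0.5]
opening: 0.0879
grasp_force: 0.0
```

Run:
```python
from h import *
print(np.round(robot.read_state()["eef_pos"],4))
im,d=cap("scene"); np.savez("scene1.npz",im=im,d=d)
W=world("scene",d); H=np.nan_to_num(W[...,2])
reg=np.zeros_like(H,bool); reg[180:222,352:410]=1
m=reg&(H>.012)&(H<.1); p=W[m]; print(np.percentile(p,[1,99],axis=0)); r=cv2.minAreaRect((p[:,:2]*1000).astype(np.float32)); print(r)
cv2.imwrite("pics/s1.png",cv2.resize(im[90:240,300:480],None,fx=4,fy=4,interpolation=cv2.INTER_CUBIC)[...,::-1])
```

```text
[0.4767 0.2892 0.2471]
[[0.39486825 0.25529027 0.01295154]
 [0.6091397  0.38015776 0.09250226]]
((499.0916442871094, 315.5512390136719), (129.1163787841797, 222.37625122070312), 87.81687927246094)
```

View pics/s1.png

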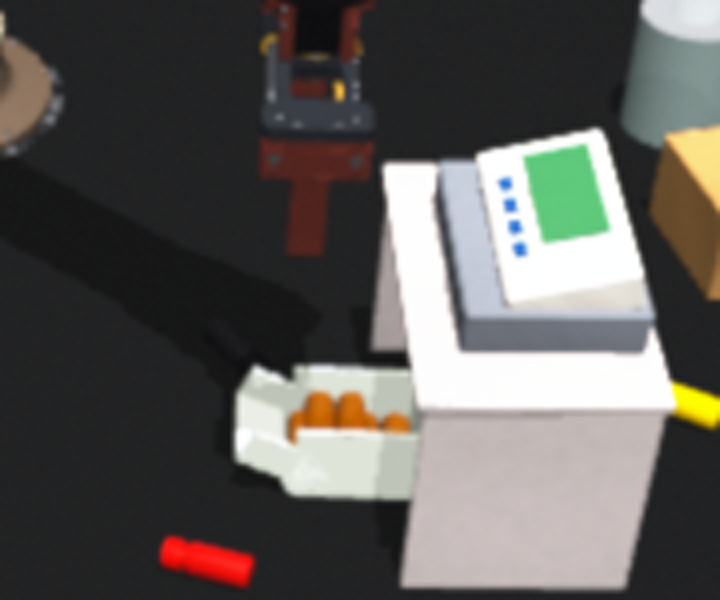

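The gripper hovers in front of the shelf, above the bin's near half (bin crop (235–415, 365–500)). The six vials are in the bin. Descending now.

>>> arm_command(series="1.2 0.35 0 0; 0 0 3 0; 0 0 3.5 0; 0 0 3.5 0; 0 0 3.5 0; 0 0 3 0; 0 0 2 0; 0 0 1 0")

```text
clock: 3.82
eef_pos: [0.4809, 0.2996, 0.05]
tcp_rot: [[0.064, 0.998, -0.003], [0.998, -0.065, -0.002], [-0.003, -0.003, -1.0]]
force: [0.2, -0.8, -0.6]
opening: 0.0877
grasp_force: 0.0
```

>>> arm_command(series="0 0 0 0; 0 0 0 0")

```text
clock: 3.98
eef_pos: [0.482, 0.3015, 0.0533]
tcp_rot: [[0.064, 0.998, 0.0], [0.998, -0.064, 0.0], [0.0, 0.0, -1.0]]
force: [0.2, 0.1, 1.1]
opening: 0.088
grasp_force: 0.0
```

>>> arm_command(series="0 0 0 0; 0 0 0 0; 0 0 0 0; 0 0 0 0; 0 0 0 0; 0 0 0 0", hand=-1)

```text
clock: 4.48
eef_pos: [0.4823, 0.302, 0.054]
tcp_rot: [[0.063, 0.998, 0.002], [0.998, -0.063, 0.001], [0.001, 0.002, -1.0]]
force: [-0.4, -1.1, 7.3]
opening: 0.0699
grasp_force: 30.0
```

>>> arm_command(series="-0.3 0 0 0; -0.6 0 0 0; -0.9 0 0 0; -1.2 0 0 0; -1.2 0 0 0; -1.2 0 0 0; -1.2 0 0 0; -1.2 0 0 0")

```text
clock: 5.15
eef_pos: [0.4773, 0.225, 0.0539]
tcp_rot: [[0.062, 0.998, 0.003], [0.998, -0.062, 0.003], [0.003, 0.002, -1.0]]
force: [0.4, 5.1, 10.8]
opening: 0.0698
grasp_force: 30.0
```

>>> arm_command(series="-1.2 0 0 0; -1.2 0 0 0; -1.2 0 0 0; -1.2 0 0 0; -1.2 0 0 0; -1.2 0 0 0; -1.2 0 0 0; -1.2 0.2 0 0")

```text
clock: 5.82
eef_pos: [0.4732, 0.1292, 0.0538]
tcp_rot: [[0.062, 0.998, 0.003], [0.998, -0.062, 0.003], [0.003, 0.003, -1.0]]
force: [-0.1, 5.0, 8.4]
opening: 0.0698
grasp_force: 30.0
```

>>> arm_command(series="-1.1 0.4 0 -0.4; -1.0 0.6 0 -0.4; -0.9 0.7 0 -0.4; -0.9 0.8 0 -0.4; -0.9 0.9 0 -0.4; -0.8 0.9 0 -0.4; -0.7 0.9 0 -0.4; -0.6 0.9 0 -0.4")

```text
clock: 6.48
eef_pos: [0.5301, 0.0585, 0.0539]
tcp_rot: [[0.005, 1.0, -0.0], [1.0, -0.005, 0.002], [0.002, -0.0, -1.0]]
force: [-7.2, 6.8, 16.2]
opening: 0.0698
grasp_force: 30.0
```

>>> arm_command(series="-0.5 0.8 0 -0.4; -0.4 0.7 0 0; -0.2 0.5 0 0; 0 0.3 0 0; 0 0 0 0; 0 0 0 0; 0 0 0 0")

```text
clock: 7.07
eef_pos: [0.5526, 0.0467, 0.0539]
tcp_rot: [[-0.001, 1.0, -0.001], [1.0, 0.001, 0.0], [0.0, -0.001, -1.0]]
force: [-7.4, 2.3, 16.1]
opening: 0.0703
grasp_force: 30.0
```

Run:
```python
from h import *
s=robot.read_state(); print(np.round(s["eef_pos"],4),np.round(s["force"],1))
im,d=cap("top"); np.savez("top2.npz",im=im,d=d)
im2,_=cap("scene")
cv2.imwrite("pics/s2.png",np.hstack([cv2.resize(im[120:300,230:500],None,fx=1.45,fy=1.45),cv2.resize(im2[110:290,150:420],None,fx=1.45,fy=1.45)])[...,::-1])
```

```text
[0.5526 0.0467 0.0539] [-7.4  2.3 16.1]
```

View pics/s2.png

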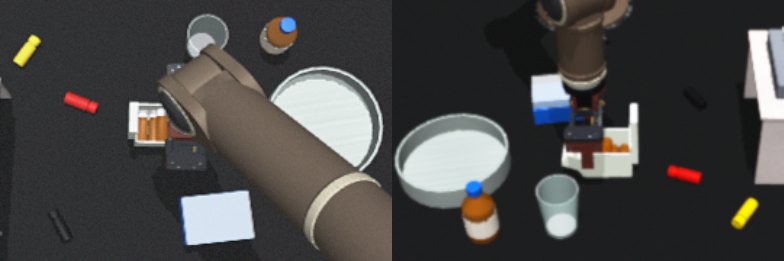

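The bin stands on open bench at scene crop (565–635, 105–175), all six vials inside, lip short of the pan. Releasing.

>>> arm_command(series="0 0 0 0; 0 0 0 0; 0 0 0 0; 0 0 0 0; 0 0 0 0; 0 0 -1 0; 0 0 -3 0; 0 0 -4 0", hand=1)

```text
clock: 7.83
eef_pos: [0.5517, 0.0455, 0.1316]
tcp_rot: [[-0.001, 1.0, -0.006], [1.0, 0.001, 0.0], [0.0, -0.006, -1.0]]
force: [1.0, 1.2, 0.8]
opening: 0.0878
grasp_force: 0.0
```

>>> arm_command(series="0 0 -4 0; 0 0 -4 0; 0 0 -2 0; 0 -4 0 0; 0 -4 0 0; 0 -4 0 0; 0 0 0 0; 0 0 0 0")

```text
clock: 8.5
eef_pos: [0.4322, 0.0453, 0.2335]
tcp_rot: [[-0.0, 1.0, 0.001], [1.0, 0.0, -0.003], [-0.003, 0.001, -1.0]]
force: [0.3, 0.7, 0.0]
opening: 0.0881
grasp_force: 0.0
```

Run:
```python
from h import *
np.set_printoptions(precision=4,suppress=True)
s=robot.read_state(); print(s["clock"],np.round(s["eef_pos"],4),np.round(s["force"],1))
for n in("scene","top"):
    im,d=cap(n); np.savez(n+"3.npz",im=im,d=d); W=world(n,d)
    A=(W[...,0]>.45)&(W[...,0]<.65)&(W[...,1]>-.06)&(W[...,1]<.19)&(W[...,2]>.012)&(W[...,2]<.137)
    p=W[A]; r=cv2.minAreaRect((p[:,:2]*1000).astype(np.float32)); print(n,A.sum(),np.round(r[0],1),np.round(r[1],1),r[2])
    t=W[A&(W[...,2]>.1)]; print("tab",len(t),np.median(t,0) if len(t) else 0,np.percentile(t,[2,98],axis=0))
    q=W[A&(W[...,2]>.052)&(W[...,2]<.066)]; print("rim",len(q),np.percentile(q,[2,98],axis=0))
    if n=="scene":
        # pan rim
        q=W[(np.hypot(W[...,0]-.557,W[...,1]+.208)<.12)&(W[...,2]>.038)&(W[...,2]<.052)]
        (c,_,_)=cv2.minAreaRect((q[:,:2]*1000).astype(np.float32)); print("pan",c,cv2.minEnclosingCircle((q[:,:2]*1000).astype(np.float32)))
```

```text
8.5 [0.4322 0.0453 0.2335] [0.3 0.7 0. ]
scene 1530 [553.5  68.9] [142.1  79.6] 89.7866439819336
tab 105 [0.5676 0.1345 0.1284] [[0.529  0.129  0.1012]
 [0.5798 0.1398 0.1332]]
rim 226 [[0.5157 0.0104 0.0523]
 [0.5912 0.1375 0.0648]]
pan (560.779541015625, -209.9608154296875) ((560.6808471679688, -210.5082550048828), 108.68873596191406)
top 1112 [550.5  71.4] [ 70.  140.4] 0.8518708348274231
tab 108 [0.5488 0.1352 0.1298] [[0.5258 0.1301 0.1042]
 [0.5746 0.1405 0.1338]]
rim 95 [[0.5162 0.0147 0.0524]
 [0.5855 0.1413 0.0654]]
```

>>> arm_command(series="2.2 3 0 0; 2.2 3 0 0; 2.2 3 0 0; 2.3 3 0 0; 0 0 0 0; 0 0 0 0; 0 0 2.5 0; 0 0 3 0")

```text
clock: 9.27
eef_pos: [0.5551, 0.135, 0.1785]
tcp_rot: [[0.001, 1.0, 0.003], [1.0, -0.001, 0.001], [0.001, 0.003, -1.0]]
force: [-0.1, -0.8, 0.7]
opening: 0.0881
grasp_force: 0.0
```

>>> arm_command(series="0 0 2.5 0; 0 0 1.8 0; 0 0 1 0; 0 0 0 0; 0 0 0 0")

```text
clock: 9.68
eef_pos: [0.5538, 0.1345, 0.1249]
tcp_rot: [[0.0, 1.0, -0.0], [1.0, -0.0, 0.0], [0.0, -0.0, -1.0]]
force: [-0.0, 0.3, 0.9]
opening: 0.0877
grasp_force: 0.0
```

>>> arm_command(series="0 0 0 0; 0 0 0 0; 0 0 0 0; 0 0 0 0; 0 0 0 0; 0 0 0 0; 0 0 0 0; 0 0 0 0", hand=-1)

```text
clock: 10.35
eef_pos: [0.5536, 0.1348, 0.1249]
tcp_rot: [[-0.0, 1.0, 0.0], [1.0, 0.0, -0.0], [-0.0, 0.0, -1.0]]
force: [-0.9, -0.0, 2.4]
opening: 0.0497
grasp_force: 30.0
```

Tab gripped (opening 50 mm). Lifting slightly to see whether the bin swings in the grip.

>>> arm_command(series="0 0 -0.2 0; 0 0 -0.3 0; 0 0 -0.3 0; 0 0 -0.2 0; 0 0 0 0; 0 0 0 0; 0 0 0 0")

```text
clock: 10.93
eef_pos: [0.5536, 0.1347, 0.1345]
tcp_rot: [[0.0, 1.0, -0.0], [1.0, -0.0, -0.0], [-0.0, -0.0, -1.0]]
force: [-0.4, -0.0, -4.4]
opening: 0.0496
grasp_force: 30.0
```

```bash
cat >> h.py <<'E'
def tilt():
    """bin pitch from the outer side wall seen by the scene camera"""
    s=robot.read_state(); im,d=cap("scene"); W=world("scene",d); e=s["eef_pos"]
    A=(abs(W[...,0]-e[0]-.037)<.012)&(abs(W[...,1]-e[1]+.06)<.12)&(W[...,2]>.004)&(W[...,2]<.25)
    A&=im.min(-1)>90
    n,l,st,c=cv2.connectedComponentsWithStats(A.astype(np.uint8)); k=1+st[1:,4].argmax()
    p=W[l==k]; r=cv2.minAreaRect((p[:,[1,2]]*1000).astype(np.float32))
    print("t",round(s["clock"],2),"eef",np.round(e,4),"F",np.round(s["force"],1),"T",np.round(s["wrist_torque"],2),"n",len(p))
    print("rect yz",np.round(cv2.boxPoints(r)).tolist(),round(r[2],1),"zmin %.3f"%np.percentile(p[:,2],1))
    return im
E
python3 - <<'E'
from h import *
im=tilt(); cv2.imwrite("pics/s4.png",cv2.resize(im[110:260,150:390],None,fx=3,fy=3,interpolation=cv2.INTER_CUBIC)[...,::-1])
E
```

```text
t 10.93 eef [0.5536 0.1347 0.1345] F [-0.4 -0.  -4.4] T [ 0.13 -0.11 -0.07] n 712
rect yz [[-11.0, 60.0], [23.0, -29.0], [170.0, 27.0], [136.0, 116.0]] 21.1 zmin 0.010
```

View pics/s4.png

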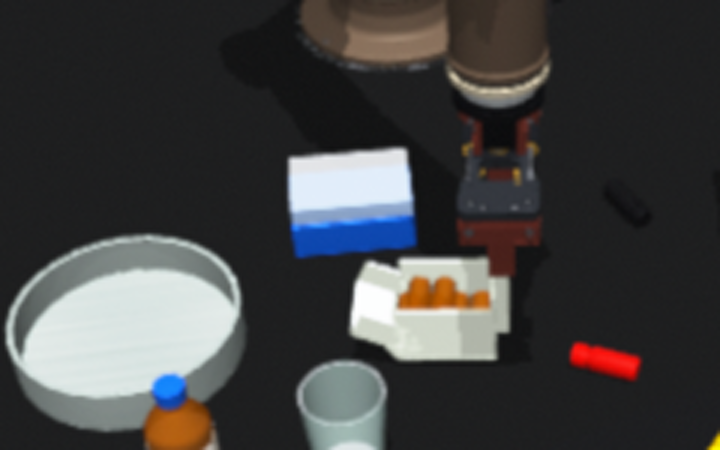

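The bin is lifted level in the grip with its full weight of about 4.4 N carried, rim at crop (398–490, 310), vials in. The tool itself cannot tilt, so I'll lever the bin. I'll set the steep front face against the pan rim and swing the tab in an arc about the rim.

>>> arm_command(series="0 0 -0.3 0; 0 0 -0.6 0; 0 0 -0.7 0; 0 0 -0.6 0; 0 0 -0.4 0; -0.3 0.1 -0.1 0; -0.6 0.1 0 0; -0.9 0.1 0 0")

```text
clock: 11.65
eef_pos: [0.5566, 0.1167, 0.1617]
tcp_rot: [[-0.001, 1.0, 0.0], [1.0, 0.001, 0.0], [0.0, 0.0, -1.0]]
force: [0.2, -0.5, -4.7]
opening: 0.0499
grasp_force: 30.0
```

>>> arm_command(series="-1.2 0.1 0 0; -1.2 0.1 0 0; -1.2 0.1 0 0; -1.2 0 0 0; -1.2 0 0 0; -1.2 0 0 0; -1.2 0 0 0; -1.2 0 0 0")

```text
clock: 12.32
eef_pos: [0.5595, 0.0194, 0.1617]
tcp_rot: [[0.0, 1.0, -0.0], [1.0, -0.0, -0.0], [-0.0, -0.0, -1.0]]
force: [0.2, -0.1, -4.6]
opening: 0.0495
grasp_force: 30.0
```

>>> arm_command(series="-0.9 0 0 0; -0.6 0 0 0; -0.3 0 0 0; 0 0 0 0; 0 0 0 0; 0 0 0 0")

```text
clock: 12.82
eef_pos: [0.5596, 0.0036, 0.1617]
tcp_rot: [[-0.001, 1.0, 0.0], [1.0, 0.001, 0.001], [0.001, 0.0, -1.0]]
force: [0.3, 0.5, -4.0]
opening: 0.0497
grasp_force: 30.0
```

Run:
```python
from h import *
im=tilt(); im2,d2=cap("top"); W=world("top",d2)
cv2.imwrite("pics/s5.png",np.hstack([cv2.resize(im[110:260,140:320],None,fx=3,fy=3),cv2.resize(im2[150:300,340:500],None,fx=1.6,fy=3)])[...,::-1])
```

```text
t 12.82 eef [0.5596 0.0036 0.1617] F [ 0.3  0.5 -4. ] T [ 0.22 -0.09  0.01] n 806
rect yz [[-144.0, 105.0], [-119.0, 9.0], [33.0, 47.0], [8.0, 143.0]] 14.2 zmin 0.021
```

View pics/s5.png

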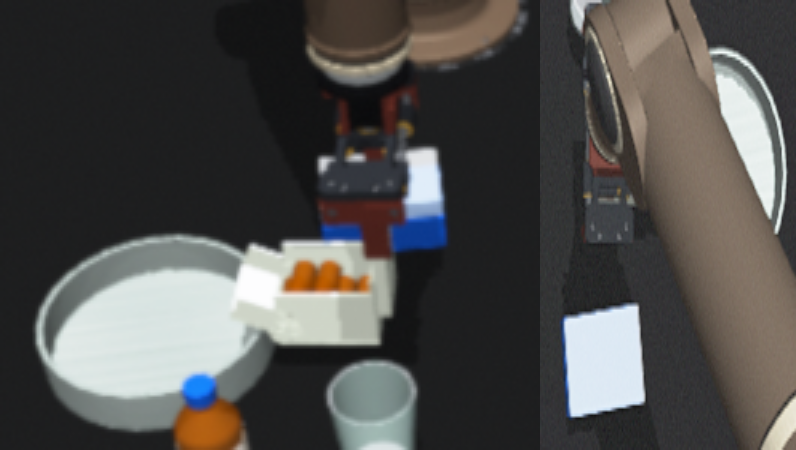

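>>> arm_command(series="-0.3 0 0 0; -0.3 0 0 0; -0.2 0 0 0; 0 0 0 0; 0 0 0 0")

```text
clock: 13.33
eef_pos: [0.5597, -0.0045, 0.1619]
tcp_rot: [[-0.0, 1.0, 0.0], [1.0, 0.0, 0.001], [0.001, 0.0, -1.0]]
force: [-0.2, 3.2, -2.1]
opening: 0.0498
grasp_force: 30.0
```

```bash
cat > t.py <<'E'
from h import *
def go(png=None):
    s=robot.read_state(); im,d=cap("scene"); W=world("scene",d); e=s["eef_pos"]
    print("t",round(s["clock"],2),"eef",np.round(e,4),"F",np.round(s["force"],1),"T",np.round(s["wrist_torque"],2))
    m=(abs(W[...,0]-e[0]-.035)<.007)&(abs(W[...,1]-e[1]+.05)<.13)&(W[...,2]>.02)&(im.min(-1)>110)&(im.max(-1).astype(int)-im.min(-1)<40)
    m=cv2.morphologyEx(m.astype(np.uint8),cv2.MORPH_OPEN,np.ones((3,3),np.uint8))
    n,l,st,c=cv2.connectedComponentsWithStats(m); k=1+st[1:,4].argmax(); y0,y1=W[l==k][:,1].min(),W[l==k][:,1].max()
    P=[];x0,w=st[k,0],st[k,2]
    for ed in(0,1):
        q=[]
        for u in range(x0,x0+w):
            v=np.where(l[:,u]==k)[0]
            if len(v)>6:
                v=v[0] if ed==0 else v[-1]; q.append([W[v,u,1],W[v,u,2]])
        q=np.array(q); vx,vy,a,b=cv2.fitLine((q*1000).astype(np.float32),cv2.DIST_HUBER,0,.01,.01).ravel()
        print("edge",["top","bot"][ed],"slope deg %.1f"%np.degrees(np.arctan(vy/vx)),"through",round(a),round(b),"len",len(q))
    # vials: amber pixels in pan and elsewhere
    hs=cv2.cvtColor(im,cv2.COLOR_RGB2HSV); a=(hs[...,0]<15)&(hs[...,1]>150)&(hs[...,2]>70)
    r=np.hypot(W[...,0]-.559,W[...,1]+.209); print("amber px in pan",int((a&(r<.1)&(W[...,2]<.045)).sum()),"total",int((a&(W[...,2]<.2)&(W[...,0]>.4)&(abs(W[...,1])<.35)).sum()))
    if png: cv2.imwrite(png,cv2.resize(im[110:260,130:330],None,fx=3.5,fy=3.5,interpolation=cv2.INTER_CUBIC)[...,::-1])
import sys; go(*sys.argv[1:])
E
python3 t.py
```

```text
t 13.33 eef [ 0.5597 -0.0045  0.1619] F [-0.2  3.2 -2.1] T [ 1.12  0.15 -0.07]
edge top slope deg 2.5 through -64 96 len 47
edge bot slope deg -4.5 through -58 40 len 47
amber px in pan 0 total 711
```

>>> arm_command(series="-0.25 0 -0.2 0; -0.25 0 -0.2 0; -0.25 0 -0.2 0; -0.25 0 -0.2 0; -0.27 0 -0.18 0; -0.27 0 -0.18 0; -0.27 0 -0.18 0; -0.27 0 -0.18 0")

```text
clock: 14.05
eef_pos: [0.5596, -0.0266, 0.177]
tcp_rot: [[0.0, 1.0, -0.0], [1.0, -0.0, -0.0], [-0.0, -0.0, -1.0]]
force: [-1.8, 3.4, -2.6]
opening: 0.0498
grasp_force: 30.0
```

```bash
python3 t.py
```

```text
t 14.05 eef [ 0.5596 -0.0266  0.177 ] F [-1.8  3.4 -2.6] T [ 1.    0.19 -0.01]
edge top slope deg 12.0 through -74 101 len 48
edge bot slope deg -1.7 through -69 49 len 48
amber px in pan 0 total 692
```

The lever works: about 10° so far with small forces. Continuing.

>>> arm_command(series="-0.28 0 -0.16 0; -0.28 0 -0.16 0; -0.28 0 -0.16 0; -0.28 0 -0.16 0; -0.29 0 -0.13 0; -0.29 0 -0.13 0; -0.29 0 -0.13 0; -0.29 0 -0.13 0")

```text
clock: 14.77
eef_pos: [0.5596, -0.0493, 0.1885]
tcp_rot: [[0.0, 1.0, -0.0], [1.0, -0.0, -0.0], [-0.0, -0.0, -1.0]]
force: [0.1, 2.7, -3.8]
opening: 0.0501
grasp_force: 30.0
```

```bash
python3 t.py pics/s6.png
```

```text
t 14.77 eef [ 0.5596 -0.0493  0.1885] F [ 0.1  2.7 -3.8] T [ 0.83  0.07 -0.04]
edge top slope deg 21.5 through -78 107 len 47
edge bot slope deg 1.5 through -88 54 len 47
amber px in pan 0 total 660
```

View pics/s6.png

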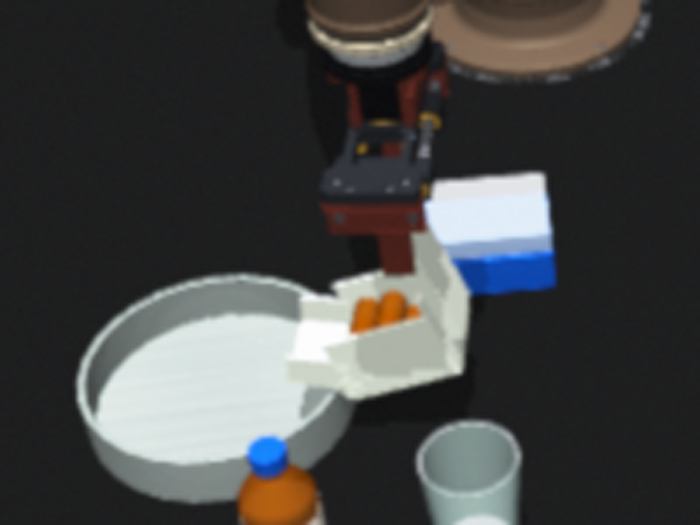

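The bin is tipped about 20° with its front on the rim (crop ~(345, 390)), lip over the pan, vials still inside. Tipping on gently.

>>> arm_command(series="-0.3 0 -0.11 0; -0.3 0 -0.11 0; -0.3 0 -0.11 0; -0.3 0 -0.11 0; -0.31 0 -0.08 0; -0.31 0 -0.08 0; 0 0 0 0; 0 0 0 0")

```text
clock: 15.48
eef_pos: [0.5597, -0.0674, 0.1946]
tcp_rot: [[0.0, 1.0, 0.0], [1.0, -0.0, -0.0], [-0.0, 0.0, -1.0]]
force: [-0.4, 2.2, -0.2]
opening: 0.0495
grasp_force: 30.0
```

```bash
python3 t.py
```

```text
t 15.48 eef [ 0.5597 -0.0674  0.1946] F [-0.4  2.2 -0.2] T [ 0.53  0.16 -0.02]
edge top slope deg 27.2 through -83 111 len 45
edge bot slope deg 11.1 through -80 59 len 45
amber px in pan 0 total 646
```

Tilt is now about 27°. Small steps from here, with a pause and a check after each.

>>> arm_command(series="-0.31 0 -0.08 0; -0.31 0 -0.08 0; 0 0 0 0; 0 0 0 0")

```text
clock: 15.87
eef_pos: [0.5597, -0.0735, 0.1961]
tcp_rot: [[0.0, 1.0, 0.0], [1.0, -0.0, -0.0], [-0.0, 0.0, -1.0]]
force: [0.2, 3.2, 0.4]
opening: 0.0499
grasp_force: 30.0
```

```bash
python3 t.py
```

```text
t 15.87 eef [ 0.5597 -0.0735  0.1961] F [0.2 3.2 0.4] T [ 0.66  0.17 -0.01]
edge top slope deg 32.2 through -89 110 len 43
edge bot slope deg 9.4 through -98 56 len 43
amber px in pan 0 total 628
```

>>> arm_command(series="-0.31 0 -0.06 0; -0.31 0 -0.06 0; 0 0 0 0; 0 0 0 0")

```text
clock: 16.25
eef_pos: [0.5597, -0.0797, 0.1974]
tcp_rot: [[0.0, 1.0, 0.0], [1.0, -0.0, -0.0], [-0.0, 0.0, -1.0]]
force: [-1.4, 2.2, 0.4]
opening: 0.0497
grasp_force: 30.0
```

```bash
python3 t.py
```

```text
t 16.25 eef [ 0.5597 -0.0797  0.1974] F [-1.4  2.2  0.4] T [0.77 0.15 0.  ]
edge top slope deg 31.4 through -89 113 len 44
edge bot slope deg 15.5 through -84 60 len 44
amber px in pan 0 total 632
```

>>> arm_command(series="-0.32 0 -0.05 0; -0.32 0 -0.05 0; 0 0 0 0; 0 0 0 0")

```text
clock: 16.63
eef_pos: [0.5598, -0.0862, 0.1984]
tcp_rot: [[0.001, 1.0, 0.0], [1.0, -0.001, -0.0], [-0.0, 0.0, -1.0]]
force: [-0.8, 3.8, 1.7]
opening: 0.05
grasp_force: 30.0
```

```bash
python3 t.py
```

```text
t 16.63 eef [ 0.5598 -0.0862  0.1984] F [-0.8  3.8  1.7] T [ 0.74  0.13 -0.02]
edge top slope deg 30.6 through -91 115 len 43
edge bot slope deg 16.5 through -93 59 len 43
amber px in pan 0 total 634
```

>>> arm_command(series="-0.32 0 -0.03 0; -0.32 0 -0.03 0; 0 0 0 0; 0 0 0 0")

```text
clock: 17.02
eef_pos: [0.5597, -0.0927, 0.1989]
tcp_rot: [[0.001, 1.0, 0.0], [1.0, -0.001, -0.0], [-0.0, 0.0, -1.0]]
force: [0.2, 1.9, 0.8]
opening: 0.0498
grasp_force: 30.0
```

```bash
python3 t.py pics/s7.png
```

```text
t 17.02 eef [ 0.5597 -0.0927  0.1989] F [0.2 1.9 0.8] T [ 0.59 -0.05  0.01]
edge top slope deg 34.7 through -92 113 len 43
edge bot slope deg 21.7 through -85 64 len 43
amber px in pan 95 total 676
```

View pics/s7.png

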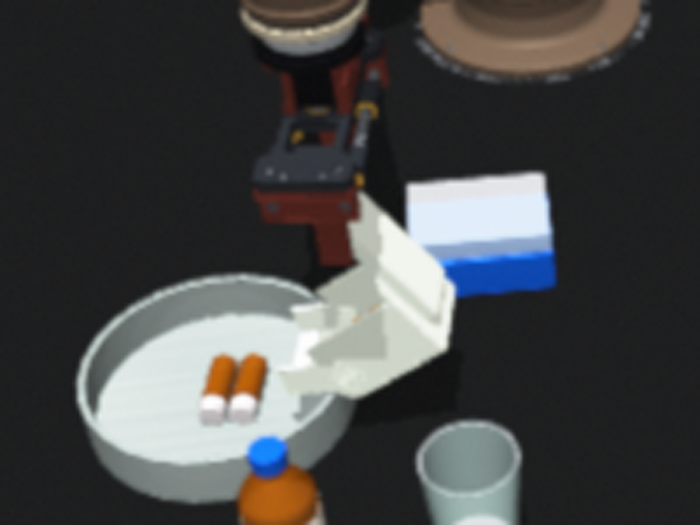

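Two vials lie in the pan at crop (218, 388) and (248, 388), and the rest are in the bin. Holding still, then seating the rim in the bin's front notch.

>>> arm_command(series="0 0 0 0; 0 0 0 0; 0 0 0 0; 0 0 0 0; 0 0 0 0; 0 0 0 0; 0 0 0 0; 0 0 0 0")

```text
clock: 17.73
eef_pos: [0.5596, -0.0923, 0.1988]
tcp_rot: [[-0.0, 1.0, 0.0], [1.0, 0.0, -0.0], [-0.0, 0.0, -1.0]]
force: [-0.2, 0.6, 0.6]
opening: 0.0498
grasp_force: 30.0
```

>>> arm_command(series="0.3 0 0.15 0; 0.3 0 0.15 0; 0.3 0 0.15 0; 0.3 0 0.15 0; 0 0 0 0; 0 0 0 0")

```text
clock: 18.23
eef_pos: [0.5601, -0.0795, 0.1937]
tcp_rot: [[-0.001, 1.0, 0.001], [1.0, 0.001, -0.0], [-0.0, 0.001, -1.0]]
force: [-1.7, 1.2, 8.2]
opening: 0.0496
grasp_force: 30.0
```

```bash
python3 t.py
```

```text
t 18.23 eef [ 0.5601 -0.0795  0.1937] F [-1.7  1.2  8.2] T [ 0.32  0.24 -0.06]
edge top slope deg 32.3 through -83 109 len 43
edge bot slope deg 15.4 through -85 54 len 43
amber px in pan 101 total 684
```

>>> arm_command(series="0.3 0 0.08 0; 0.3 0 0.08 0; 0.3 0 0.08 0; 0.3 0 0.08 0; 0.3 0 0.1 0; 0.3 0 0.1 0; 0.3 0 0.1 0; 0.3 0 0.1 0")

```text
clock: 18.95
eef_pos: [0.5596, -0.0561, 0.1855]
tcp_rot: [[-0.0, 1.0, 0.0], [1.0, 0.0, -0.0], [-0.0, 0.0, -1.0]]
force: [0.1, 0.5, 2.5]
opening: 0.0496
grasp_force: 30.0
```

```bash
python3 t.py
```

```text
t 18.95 eef [ 0.5596 -0.0561  0.1855] F [0.1 0.5 2.5] T [-0.25 -0.11  0.  ]
edge top slope deg 26.4 through -76 102 len 45
edge bot slope deg 7.5 through -81 49 len 45
amber px in pan 101 total 722
```

>>> arm_command(series="0.29 0 0.13 0; 0.29 0 0.13 0; 0.29 0 0.13 0; 0.29 0 0.13 0; 0.28 0 0.15 0; 0.28 0 0.15 0; 0.28 0 0.15 0; 0.28 0 0.15 0")

```text
clock: 19.67
eef_pos: [0.5595, -0.0334, 0.1741]
tcp_rot: [[0.0, 1.0, -0.0], [1.0, -0.0, -0.0], [-0.0, -0.0, -1.0]]
force: [0.1, 0.8, 0.6]
opening: 0.0503
grasp_force: 30.0
```

```bash
python3 t.py
```

```text
t 19.67 eef [ 0.5595 -0.0334  0.1741] F [0.1 0.8 0.6] T [-0.38 -0.14 -0.03]
edge top slope deg 16.3 through -66 97 len 48
edge bot slope deg -1.1 through -74 47 len 48
amber px in pan 107 total 761
```

>>> arm_command(series="0.27 0 0.17 0; 0.27 0 0.17 0; 0.27 0 0.17 0; 0.27 0 0.17 0; 0.25 0 0.2 0; 0.25 0 0.2 0; 0.25 0 0.2 0; 0.25 0 0.2 0")

```text
clock: 20.38
eef_pos: [0.5596, -0.0124, 0.1594]
tcp_rot: [[-0.0, 1.0, -0.0], [1.0, 0.0, -0.0], [-0.0, -0.0, -1.0]]
force: [0.0, -0.8, 0.7]
opening: 0.0499
grasp_force: 30.0
```

```bash
python3 t.py pics/s8.png
```

```text
t 20.38 eef [ 0.5596 -0.0124  0.1594] F [ 0.  -0.8  0.7] T [-0.47 -0.12 -0.  ]
edge top slope deg 7.5 through -63 89 len 48
edge bot slope deg -9.0 through -66 39 len 48
amber px in pan 109 total 780
```

View pics/s8.png

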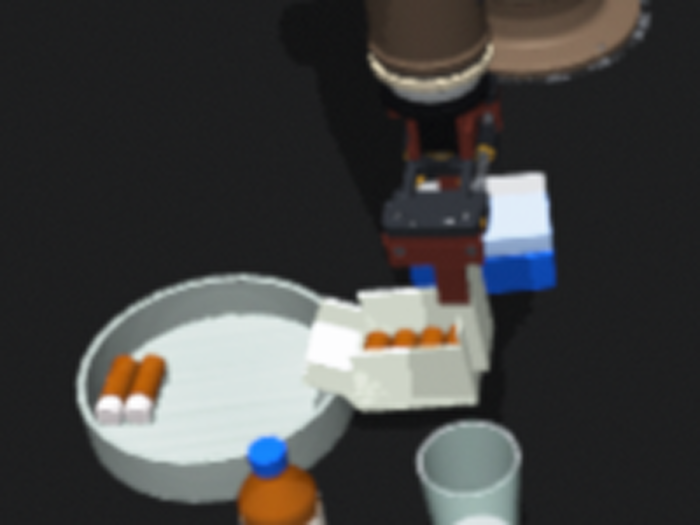

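Two vials lie at the pan's left side (crop (118, 385), (148, 385)) and four are in the bin, which is nearly level. Finishing the levelling, then lifting clear and going back to the open bench.

>>> arm_command(series="0.23 0 0.21 0; 0.23 0 0.21 0; 0.23 0 0.21 0; 0 0 0 0; 0 0 -0.3 0; 0 0 -0.6 0; 0 0 -0.6 0; 0.3 0 -0.3 0")

```text
clock: 21.1
eef_pos: [0.5599, -0.0034, 0.1722]
tcp_rot: [[0.001, 1.0, 0.0], [1.0, -0.001, -0.0], [-0.0, 0.0, -1.0]]
force: [0.6, -0.5, -2.9]
opening: 0.0498
grasp_force: 30.0
```

>>> arm_command(series="0.6 0 0 0; 0.9 0 0 0; 1.2 0 0 0; 1.2 0 0 0; 1.2 0 0 0; 1.2 0 0 0; 1.2 0 0 0; 1.2 0 0 0")

```text
clock: 21.77
eef_pos: [0.5595, 0.0859, 0.1713]
tcp_rot: [[-0.001, 1.0, -0.0], [1.0, 0.001, 0.0], [0.0, -0.0, -1.0]]
force: [-0.6, 0.7, -2.9]
opening: 0.0497
grasp_force: 30.0
```

>>> arm_command(series="1.2 0 0 0; 0.9 0 0 0; 0.6 0 0 0; 0.3 0 0 0; 0 0 0.3 0; 0 0 0.3 0; 0 0 0 0; 0 0 0 0")

```text
clock: 22.43
eef_pos: [0.5595, 0.1133, 0.1649]
tcp_rot: [[0.001, 1.0, -0.001], [1.0, -0.001, -0.001], [-0.001, -0.001, -1.0]]
force: [-0.4, 0.5, -4.1]
opening: 0.0501
grasp_force: 30.0
```

```bash
python3 t.py
```

```text
t 22.43 eef [0.5595 0.1133 0.1649] F [-0.4  0.5 -4.1] T [ 0.08 -0.02 -0.07]
edge top slope deg 3.4 through 55 97 len 46
edge bot slope deg -9.8 through 67 45 len 46
amber px in pan 105 total 790
```

>>> arm_command(series="0 0 0.4 0; 0 0 0.8 0; 0 0 0.8 0; 0 0 0.8 0; 0 0 0.4 0; 0 0 0.2 0; 0 0 0.2 0; 0 0 0 0")

```text
clock: 23.15
eef_pos: [0.5595, 0.1143, 0.129]
tcp_rot: [[-0.0, 1.0, -0.0], [1.0, 0.0, 0.0], [0.0, -0.0, -1.0]]
force: [-0.6, 1.3, -2.9]
opening: 0.0497
grasp_force: 30.0
```

>>> arm_command(series="0 0 0.2 0; 0 0 0.1 0; 0 0 0.1 0; 0 0 0 0; 0 0 0 0")

```text
clock: 23.57
eef_pos: [0.5601, 0.1153, 0.1263]
tcp_rot: [[-0.001, 1.0, 0.002], [1.0, 0.001, 0.001], [0.001, 0.002, -1.0]]
force: [-0.8, 4.0, 4.7]
opening: 0.0497
grasp_force: 30.0
```

>>> arm_command(series="0 0 0.1 0; 0 0 0.05 0; 0 0 0 0; 0 0 0 0")

```text
clock: 23.9
eef_pos: [0.5604, 0.1161, 0.1252]
tcp_rot: [[-0.001, 1.0, 0.003], [1.0, 0.001, 0.002], [0.002, 0.003, -1.0]]
force: [-0.3, 4.6, 6.5]
opening: 0.0499
grasp_force: 30.0
```

>>> arm_command(series="0 0 0 0; 0 0 0 0; 0 0 0 0; 0 0 0 0; 0 0 -0.5 0; 0 0 -2 0; 0 0 -3.5 0; 0 0 -3.5 0", hand=1)

```text
clock: 24.57
eef_pos: [0.5588, 0.114, 0.2193]
tcp_rot: [[-0.0, 1.0, -0.003], [1.0, 0.0, -0.0], [-0.0, -0.003, -1.0]]
force: [0.3, 0.2, 0.5]
opening: 0.0876
grasp_force: 0.0
```

>>> arm_command(series="0 0 -3 0; 0 -4 0 0; 0 -4 0 0; 0 -4 0 0; 0 -4 0 0; 0 0 0 0; 0 0 0 0; 0 0 0 0")

```text
clock: 25.23
eef_pos: [0.4006, 0.1139, 0.2496]
tcp_rot: [[0.001, 1.0, 0.002], [1.0, -0.001, -0.001], [-0.001, 0.002, -1.0]]
force: [0.5, 0.1, 0.2]
opening: 0.0881
grasp_force: 0.0
```

Run:
```python
from h import *
np.set_printoptions(precision=3,suppress=True)
s=robot.read_state(); print(s["clock"],s["eef_pos"],s["force"])
im,d=cap("scene"); im2,d2=cap("top"); W=world("top",d2)
hs=cv2.cvtColor(im2,cv2.COLOR_RGB2HSV); a=((hs[...,0]<15)&(hs[...,1]>120)&(hs[...,2]>60)&(W[...,0]>.4)&(W[...,0]<.69)&(W[...,2]<.1)&(abs(W[...,1])<.36)).astype(np.uint8)
n,l,st,c=cv2.connectedComponentsWithStats(a)
for k in range(1,n):
    if st[k,4]>15: print("amber",c[k].astype(int),st[k,4],np.nanmedian(W[l==k],0),"r pan %.3f"%np.nanmax(np.hypot(W[l==k][:,0]-.559,W[l==k][:,1]+.209)))
A=(abs(W[...,0]-.555)<.08)&(W[...,1]>-.06)&(W[...,1]<.19)&(W[...,2]>.012)&(W[...,2]<.14)
r=cv2.minAreaRect((W[A][:,:2]*1000).astype(np.float32)); print("bin",r); t=W[A&(W[...,2]>.1)]; print("tab",np.median(t,0),t[:,2].max())
for y in np.arange(.02,.11,.015):
    q=W[A&(abs(W[...,1]-y)<.008)&(abs(abs(W[...,0]-r[0][0]/1000)-.034)<.006)]; print("rim z at y",round(y,3),np.percentile(q[:,2],85).round(4))
cv2.imwrite("pics/s9.png",np.hstack([cv2.resize(im[110:260,130:330],None,fx=2,fy=2),cv2.resize(im2[120:270,300:500],None,fx=2,fy=2)])[...,::-1])
```

```text
25.2333 [0.401 0.114 0.25 ] [0.463 0.091 0.2  ]
amber [285 190] 184 [0.592 0.228 0.019] r pan 0.469
amber [344 205] 334 [0.553 0.072 0.023] r pan 0.318
amber [477 209] 240 [ 0.55  -0.282  0.025] r pan 0.095
bin ((558.3244018554688, 58.49393844604492), (141.06968688964844, 71.0480728149414), 89.80914306640625)
tab [0.557 0.123 0.13 ] 0.13605074869448375
rim z at y 0.02 0.0482
rim z at y 0.035 0.0615
rim z at y 0.05 0.0596
rim z at y 0.065 0.0589
rim z at y 0.08 0.0598
rim z at y 0.095 0.0601
```

View pics/s9.png

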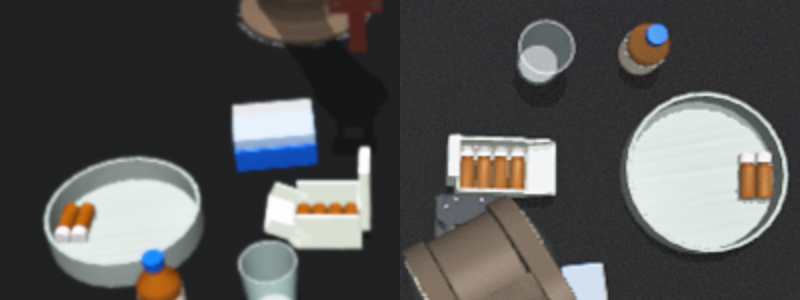

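The bin stands flat with four vials, and two vials lie at the pan's far side (view (748–765, 175)). The bystanders are undisturbed. Letting things settle, then handing in.

>>> arm_command(series="0 0 0 0; 0 0 0 0; 0 0 0 0; 0 0 0 0; 0 0 0 0; 0 0 0 0; 0 0 0 0; 0 0 0 0")

```text
clock: 26.0
eef_pos: [0.3996, 0.1142, 0.2489]
tcp_rot: [[-0.0, 1.0, 0.0], [1.0, 0.0, -0.0], [-0.0, 0.0, -1.0]]
force: [0.8, -0.2, 0.4]
opening: 0.0878
grasp_force: 0.0
```

```bash
python3 -c "
from bench import robot
print(robot.hand_in())"
```

```text
the job is handed in; nothing more can be done
None
```

I handed the job in at 26 s: two vials are in the pan, four are in the bin standing upright and released about 0.24 m in front of the riser's edge, and the bystanders look unmoved; no verdict came back.

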